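# Aim the filming mirror at the doll with the hat

### The job

On the filming stand, a camera looks along a stiff swinging boom into a sprung mirror at its end. Take the boom by its upright knob and swing it until it points straight over the peg doll that wears the hat, and let go of it so that it stays there; then press the mirror's paddle down until the reflected hat is in the middle of the camera's picture, and finish still holding the paddle at that angle (it springs back if let go). Leave the dolls, pots and other things on the table where they stand.

Things in the scene. Friction and masses are not known exactly. Their poses are not given: they have to be found in the camera images.
- stand: Fixed filming stand: round dark steel foot 124 mm across, vertical post 22 mm across; origin on the table on the post's axis, about which the boom swings. The boom is a flat aluminium fork (92 mm wide, bars 12 mm high) centred 205 mm above the table; a black camera over the post looks outward along it, level at 205 mm, into the mirror in the fork's outer end.
- boom (a joint): Swing of the boom about the post, rad, -1.2 to 1.2, positive counter-clockwise from above; at 0 the boom points along the stand's own -x. Stiff: it stays where it is left and needs 5 to 8 N at the knob. It starts at 0.65 to 0.85, off to one side of both nearby dolls.
- knob (a point): Upright round black knob for swinging the boom, 18 mm across, standing 245 to 280 mm above the table on a bridge (92 mm across the boom, 16 mm along it) over the fork, 160 mm from the post's axis. This point is on its axis at height 267 mm, where to pinch it from above.
- hinge (a point): Middle of the mirror (white back, glass 60 x 66 mm, facing down and back to the camera) on its hinge axis, level and across the boom: 220 mm from the post's axis, 205 mm above the table. A point h below it and e farther from the post than it (e negative if nearer), with the boom pointing over it, is mid-picture at mirror tilt 0.436 - 0.5 atan(e / h) rad.
- mirror (a joint): Tilt of the mirror, rad: 0 at rest (sprung up against a stop), to 0.9, growing as the paddle is pressed down. At 0 the camera sees outward, 40 deg below level; at 0.436 the glass is at 45 deg and it sees straight down; the line of sight turns by twice the tilt, inward to the post. The spring pushes back 1.5 to 5 N at the pad and returns the mirror to 0 if let go.
- paddle: The mirror's press paddle: a steel strip 10 mm wide pointing outward from the hinge, away from the post, rigid with the mirror, with a grey square pad 36 x 36 x 5 mm centred 60 mm from the hinge. Origin on the hinge axis. It rises 25 deg above level at rest and is level at tilt 0.436 rad. Press the pad from above with closed fingers.
- pad (a point): Centre of the upper face of the paddle's pad (231 to 233 mm above the table at rest).
- sight: The camera's line of sight after the mirror (nothing solid or visible). Origin at the middle of the glass, on the hinge axis; its own -z axis runs along the reflected line, to what is in the middle of the camera's picture; y is level, across the boom.
- hat_doll: The peg doll with a hat: natural wood, 42 mm across at the foot, 88 mm tall; a flat round hat brim 40 mm across at 70 to 74 mm and a crown 22 mm across above it. Loose, standing on the table; origin under its foot. It stands 160 to 275 mm from the post.
- mark (a point): Centre of the top of the hat, 88 mm above the doll's foot: the marker that the camera must see.
- plain_doll: Bystander: bare-headed peg doll, natural wood, 42 mm across, 74 mm tall; origin under its foot.
- tall_doll: Bystander: taller bare-headed peg doll, browner wood, 42 mm across, 86 mm tall; origin under its foot.
- pot_a: Bystander: small white screw-top paint pot, 42 mm across, 42 mm tall; origin under its foot.
- pot_b: Bystander: another small white paint pot, the same as pot_a.
- paint_bottle: Bystander: upright blue paint bottle with a black cap, 38 mm across, 95 mm tall; origin under its foot.
- water_cup: Bystander: blue ceramic water cup, 72 mm across, 60 mm tall; origin under its foot.
- wax_tin: Bystander: flat round aluminium tin, 60 mm across, 22 mm tall; origin under its foot.
Mind the look-alikes: they are no part of the job. What is shaped like the hat_doll but green or purple is not meant.

How it is judged:
On the way:
1. the boom points over the hat doll and has been let go (y of mark in the frame of sight between -0.018 and 0.018 m and contact force between the fingers and stand below 0.1 N), for 0.2 s.
At the end, for the whole second after the job is handed in: The boom was swung over the hat doll and let go there; at the end the fingers press the paddle (over 0.5 N), mirror and boom are at rest, the reflected line of sight passes the centre of the hat top within 18 mm both along and across the boom, and the doll stands upright (x of mark in the frame of sight between -0.018 and 0.018 m and y of mark in the frame of sight between -0.018 and 0.018 m and z of mark in the frame of sight below -0.05 m and contact force between the fingers and paddle above 0.5 N and velocity of joint mirror between -0.05 and 0.05 rad/s and velocity of joint boom between -0.05 and 0.05 rad/s and angle between hat_doll's own z axis and vertical below 0.1 rad); the arm keeps its last pose, push and grip.
It fails at once if the hat doll is displaced by more than 15 mm (distance of mark from where it was at the start of the episode above 0.015 m).
It fails at once if another doll, pot, bottle, cup or tin is displaced by more than 20 mm (distance of any of plain_doll, tall_doll, pot_a, pot_b, paint_bottle, water_cup, wax_tin from where it was at the start of the episode above 0.02 m).
It also fails if it takes over 48 s, if anything falls off the work surface, if the arm or the gripper's body presses on something with over 40 N, if the wrist force passes 120 N, or if a joint passes its speed limit or range.

### The arm

A 6-joint arm with a two-finger parallel gripper is mounted at the origin on the work surface. World frame = base frame: x ahead of the robot, y to its left, z up, the work surface at z = 0. Lengths are in m, angles in rad, forces in N, time in s.
With the tool pointing down it reaches from about 0.35 to 0.775 m from the base axis. Payload 5.5 kg.
Tool frame: the origin (TCP) lies between the finger pads; the fingertips stand 19 mm ahead of it and the grasp point (between the pads) is the TCP; z points along the fingers, y is the line along which they close (so a half turn about z gives the same grasp; the last joint's range is limited). The gripper opens to 85 mm and grips with 20 to 120 N. Pads are 22 mm wide; open, the fingers measure 114 mm over their backs; the gripper's body (76 mm by 85 mm) begins 54 mm behind the grasp point. The pads swing forward as they close: fully open they stand 13 mm farther back than shut.
Start: joints at [-1.346, 0.313, 0.046, 1.304, 0, 1.431], TCP at [0.205, -0.537, 0.25] pointing down, gripper open.
Joint ranges: [-2.76, 2.76], [-0.86, 1.69], [-1.03, 1.26], [-2.2, 2.34], [-1.47, 1.5], [-3.14, 3.14]. Speed limits (rad/s): [2.57, 2.57, 3.14, 3.14, 3.14, 3.14].

### API

Orientations are given as a unit quaternion [w, x, y, z].
In Python, from workcell import env gives the robot as it stands.
- The arm moves only by the tool carry_out, never from a script. Its argument "increments" is a list that holds one entry, the list of rows, each a list of 6 numbers: the shift along the tool's x, y, z each as a share of 50 cm, from -1 to 1, then the turn, a rotation vector about the tool's x, y, z each as a share of 2 pi rad, from -1 to 1. In form: [[[x, y, z, ax, ay, az], ...]]. A call has 1 to 5 rows; each row is the pose to reach, as a shift and turn from the pose commanded when the call began, along the tool's axes at that moment, turning the shorter way round; what a row does not reach only later rows make up. A row lasts 1/8 s, in which the tool goes at most 62.5 mm and 10.7 degrees, less where a joint would pass 70% of its speed; a pose out of reach is approached as far as the arm can. A call with a number of a shift or a turn outside -1 to 1 is refused whole. A call with a gripper value outside its range is refused whole. "jaw" is the closure, from 0 (fully open) to 1 (shut), set as the call begins (left out, the last holds). The fingers move at their own pace and stop on an object; "squeeze" is the grip in N (left out, the last holds). Time passes only in rows, so rows that repeat a pose let the fingers close. It gives the time, the measured TCP pose, the force, the opening and the grip force at its end, in the units of the state.
- env.get_state(): the state, without advancing time (a new reading comes with each control period).
- env.read_camera(name): name is "side" or "top" or "wrist"; returns a dict with "frame" (420x560x3 uint8, blue, green, red), "z_map" (420x560 float32, m along the optical axis (not along the pixel's ray), 0 where there is no reading), "intrinsics" (3x3 intrinsics, pixels), "R" (3x3) and "t" (3): a world point X has camera coordinates R X + t; the wrist camera has in their place "T_tool_cam" (4x4, takes a point from camera to tool coordinates, whose origin is the TCP and whose axes are the flange's). Camera axes: x right, y down, z forward; pixel columns grow to the right and rows downward; lengths in m; the calibration is good to about 2 mm. A picture is of the moment at which its call begins: read the wrist's pose just before it.
- env.hand_in(): hands the job in; it is judged then, once.
Trained networks look in the newest picture that a camera, given by its name, has taken for a name from the list of things; names that differ only in an ending like _2 or _b are one class to them, and where a whole thing is asked for, a point or a joint stands for the part that bears it (a point fixed in the world has none). Each returns a list of dicts, best first, with "score" (0 to 1); they miss things now and then, are a little off and sometimes report something else, mostly with a low value. They report only what shows in the picture. A call takes as long as a camera call. They do not tell look-alikes from the thing itself.
- env.find_in(camera, name): "position" ([x, y, z] in m, in world coordinates, good to about 4 mm: the middle of the surface that is visible of it).
The state is a dict: "clock": time; "joint_pos": joint angles; "qvel": joint speeds; "tau": joint torques, N m; "tcp_pos": TCP position; "orientation": TCP orientation; "wrist_force": force on the tool from outside, world axes, zero at the start; "ft_torque": the same for the moment, N m; "finger_gap": finger opening in m; "grip_force": force on a finger pad.
Only numpy, scipy, OpenCV 4.12 (cv2) and the standard library are available. Lean on these libraries where they do the work, as an engineer would, in place of code of your own. Each camera call takes 0.05 s, during which the arm holds its last target. There are 200 camera calls.

## Working session

There is one attempt and no reset: what is moved stays moved. The work goes in short steps, Python scripts to look and compute and a tool call to move; the robot and the scene stay as the last step left them, time stands still between calls to the robot, and variables do not carry over. Pictures are saved under pics/ and viewed, at most 10 in all, crops included, and the job is handed in when it is done.

Besides the shell and the picture viewer there is one more tool, called as a command line: name --argument value ..., lists and objects as JSON in quotes. carry_out: Moves the arm, as the interface text tells. Its arguments: {"type":"object","properties":{"increments":{"type":"array","items":{"type":"array","items":{"type":"array","items":{"type":"number","minimum":-1,"maximum":1}}}},"jaw":{"type":"number"},"squeeze":{"type":"number"}},"required":["increments"]}

```bash
mkdir -p pics
cat > h.py <<'E'
from workcell import env
import numpy as np, cv2
from scipy.spatial.transform import Rotation as Ro
def pix(c,X):
    p=c["intrinsics"]@(c["R"]@np.array(X)+c["t"]); return (p[:2]/p[2]).round(0)
def unp(c,u,v,z):
    return c["R"].T@(z*np.linalg.inv(c["intrinsics"])@np.array([u,v,1])-c["t"])
def plan(targets):
    "targets: list of (xyz, R or None); prints rows"
    s=env.get_state(); q=s["orientation"]; R=Ro.from_quat([q[1],q[2],q[3],q[0]])
    for X,T in targets:
        d=R.inv().apply(np.array(X)-s["tcp_pos"])/0.5
        a=(R.inv()*T).as_rotvec()/(2*np.pi) if T is not None else np.zeros(3)
        print(np.r_[d,a].round(4).tolist())
E
python3 - <<'E'
from h import *
ims=[]
for n in ["side","top"]:
    c=env.read_camera(n); cv2.imwrite(f"pics/{n}.png",c["frame"]); np.savez(f"{n}.npz",**c)
    for k in ["hat_doll","mark","knob","pad","hinge","stand","plain_doll","tall_doll"]:
        for r in env.find_in(n,k)[:4]: print(n,k,round(r["score"],2),np.round(r["position"],3),pix(c,r["position"]))
s=env.get_state(); print(s)
E
```

```text
side hat_doll 0.75 [ 0.378 -0.147  0.061] [382. 219.]
side hat_doll 0.68 [ 0.376 -0.058  0.042] [370. 247.]
side hat_doll 0.64 [ 0.52  -0.102  0.045] [323. 216.]
side mark 0.86 [ 0.377 -0.142  0.061] [382. 220.]
side mark 0.71 [ 0.378 -0.06   0.044] [370. 246.]
side mark 0.68 [ 0.519 -0.093  0.046] [322. 217.]
side knob 0.88 [ 0.685 -0.074  0.21 ] [261. 151.]
side pad 0.48 [ 0.582 -0.216  0.23 ] [324. 127.]
side hinge 0.97 [ 0.684 -0.074  0.212] [262. 150.]
side stand 0.92 [ 0.708 -0.031  0.203] [244. 159.]
side tall_doll 0.79 [0.482 0.132 0.051] [296. 283.]
top hat_doll 0.96 [ 0.383 -0.148  0.074] [382. 302.]
top hat_doll 0.79 [ 0.386 -0.064  0.074] [344. 300.]
top hat_doll 0.74 [ 0.521 -0.104  0.072] [361. 239.]
top mark 0.95 [ 0.378 -0.144  0.074] [381. 304.]
top mark 0.85 [ 0.382 -0.067  0.077] [346. 302.]
top mark 0.79 [ 0.52  -0.103  0.071] [361. 240.]
top knob 0.88 [ 0.678 -0.105  0.206] [373. 156.]
top hinge 0.64 [ 0.678 -0.109  0.21 ] [376. 156.]
top hinge 0.33 [0.488 0.043 0.071] [296. 253.]
top stand 0.84 [ 0.7   -0.068  0.214] [355. 144.]
top plain_doll 0.72 [0.493 0.043 0.068] [296. 251.]
top plain_doll 0.53 [ 0.7   -0.069  0.216] [355. 144.]
{'clock': 0.9, 'joint_pos': array([-1.34558155e+00,  3.13207373e-01,  4.60996867e-02,  1.30359678e+00,
        2.05989812e-05,  1.43120177e+00]), 'qvel': array([-0.00142852,  0.00054194, -0.00056479, -0.00081314, -0.00073567,
        0.00137049]), 'tau': array([-7.88309862e-04, -4.80448115e+01,  2.98812890e+01, -1.84827411e-05,
       -2.45897481e-04, -3.71452074e-06]), 'tcp_pos': array([ 0.20515208, -0.53720093,  0.25031886]), 'orientation': array([4.54480569e-05, 9.83410341e-01, 1.81394869e-01, 1.22557614e-05]), 'wrist_force': array([ 0.04776819, -0.4528637 ,  0.12250292]), 'ft_torque': array([ 0.01029079,  0.04269297, -0.05525913]), 'grip_force': 0.0, 'finger_gap': 0.08532482062484069}
```

```bash
ls pics
```

```text
side.png
top.png
```

View pics/side.png

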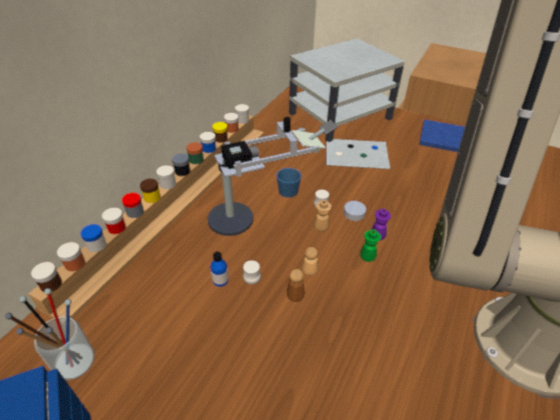

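View pics/top.png

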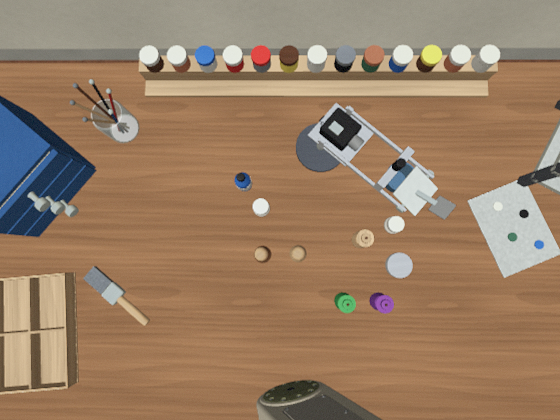

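Side view: the stand is at (230,215), with its boom running to the paddle near (330,127). Top view: the foot is at (321,148), the knob at about (400,164), the mirror at (408,190) and the pad at (442,208).

Candidates for the hat doll in the top view are natural wood (364,238), green (346,303) and purple (383,303). The task asks for natural wood with a hat, so I choose (364,238). The bare-headed dolls are at (298,253) and (262,254).

Run:
```python
from h import *
c=dict(np.load("top.npz")); s=dict(np.load("side.npz"))
f=c["frame"]; z=c["z_map"]
cv2.imwrite("pics/crop.png",cv2.resize(f[90:280,290:480],None,fx=3.1,fy=3.1,interpolation=cv2.INTER_CUBIC))
def cloud(c):
    v,u=np.indices(c["z_map"].shape); d=c["z_map"]
    P=np.linalg.inv(c["intrinsics"])@np.stack([u*d,v*d,d]).reshape(3,-1)
    P=(c["R"].T@(P-c["t"][:,None])).T; return P[d.ravel()>0], c["frame"].reshape(-1,3)[d.ravel()>0]
for n,cc in (("top",c),("side",s)):
    P,C=cloud(cc)
    D=P[np.hypot(P[:,0]-.52,P[:,1]+.102)<.04]
    for a,b in ((.066,.078),(.080,.1)):
        m=D[(D[:,2]>a)&(D[:,2]<b)]
        if len(m): print(n,"doll",a,len(m),m.mean(0).round(4),(m.min(0)/2+m.max(0)/2).round(4))
    reg=(P[:,0]>.5)&(P[:,0]<.85)&(P[:,1]>-.35)&(P[:,1]<.1)
    K=P[reg&(P[:,2]>.262)&(P[:,2]<.3)]; print(n,"z>.262",len(K)); 
    if len(K):
        # cluster
        lab=(K[:,0]*0)
        for k in K[:: max(1,len(K)//12)]: print("   ",k.round(3))
    F=P[reg&(P[:,2]>.004)&(P[:,2]<.02)&(np.hypot(P[:,0]-.71,P[:,1])<.1)&(P[:,2]<.03)]
    if len(F): print(n,"foot",len(F),F.min(0).round(4),F.max(0).round(4),np.median(F[:,2]))
    Q=P[reg&(P[:,2]>.19)&(P[:,2]<.25)]; print(n,"boom pts",len(Q),Q.min(0).round(3),Q.max(0).round(3))
    Q=P[reg&(P[:,2]>.217)&(P[:,2]<.25)&(P[:,0]<.62)]; print("pad",len(Q),Q.mean(0).round(3),Q.min(0).round(3),Q.max(0).round(3))
for u,v,h in ((340,128,.24),(400,164,.28),(442,208,.232),(321,148,.01),(364,238,.088)):
    r=c["R"].T@np.linalg.inv(c["intrinsics"])@np.array([u,v,1]); o=-c["R"].T@c["t"]; print(u,v,(o+r*(h-o[2])/r[2]).round(4), z[v,u])
```

```text
top doll 0.066 165 [ 0.5253 -0.1111  0.0737] [ 0.5253 -0.1119  0.0736]
top doll 0.08 74 [ 0.5256 -0.1113  0.0852] [ 0.5248 -0.1112  0.0851]
top z>.262 102
    [ 0.657 -0.134  0.278]
    [ 0.655 -0.134  0.279]
    [ 0.653 -0.132  0.279]
    [ 0.653 -0.146  0.279]
    [ 0.651 -0.14   0.281]
    [ 0.649 -0.135  0.28 ]
    [ 0.65  -0.131  0.268]
    [ 0.648 -0.142  0.279]
    [ 0.646 -0.135  0.279]
    [ 0.647 -0.132  0.265]
    [ 0.644 -0.142  0.279]
    [ 0.642 -0.139  0.279]
    [ 0.642 -0.14   0.273]
top foot 1027 [ 0.6245 -0.0901  0.004 ] [0.8098 0.0904 0.02  ] 0.0145078511704289
top boom pts 4257 [ 0.554 -0.248  0.19 ] [0.789 0.019 0.25 ]
pad 555 [ 0.586 -0.202  0.23 ] [ 0.554 -0.248  0.217] [ 0.62  -0.104  0.247]
side doll 0.066 97 [ 0.5221 -0.1026  0.0723] [ 0.5237 -0.1088  0.0725]
side doll 0.08 45 [ 0.5232 -0.1067  0.0837] [ 0.5236 -0.1075  0.0841]
side z>.262 61
    [ 0.657 -0.136  0.278]
    [ 0.646 -0.142  0.278]
    [ 0.645 -0.135  0.279]
    [ 0.649 -0.131  0.277]
    [ 0.653 -0.13   0.274]
    [ 0.641 -0.133  0.276]
    [ 0.645 -0.129  0.274]
    [ 0.649 -0.128  0.271]
    [ 0.64  -0.137  0.269]
    [ 0.642 -0.129  0.27 ]
    [ 0.647 -0.129  0.266]
    [ 0.649 -0.127  0.264]
    [ 0.643 -0.127  0.262]
side foot 1038 [ 0.69   -0.0745  0.004 ] [0.8094 0.0502 0.0199] 0.013568691917714985
side boom pts 2149 [ 0.552 -0.244  0.19 ] [0.776 0.009 0.249]
pad 248 [ 0.588 -0.185  0.23 ] [ 0.552 -0.244  0.217] [ 0.62  -0.099  0.245]
340 128 [ 0.7245 -0.0358  0.24  ] 0.786475
400 164 [ 0.6456 -0.1367  0.28  ] 0.7257221
442 208 [ 0.5734 -0.2259  0.232 ] 0.76295006
321 148 [ 0.7488 -0.0184  0.01  ] 0.98653775
364 238 [ 0.5233 -0.1069  0.088 ] 0.9066033
```

View pics/crop.png

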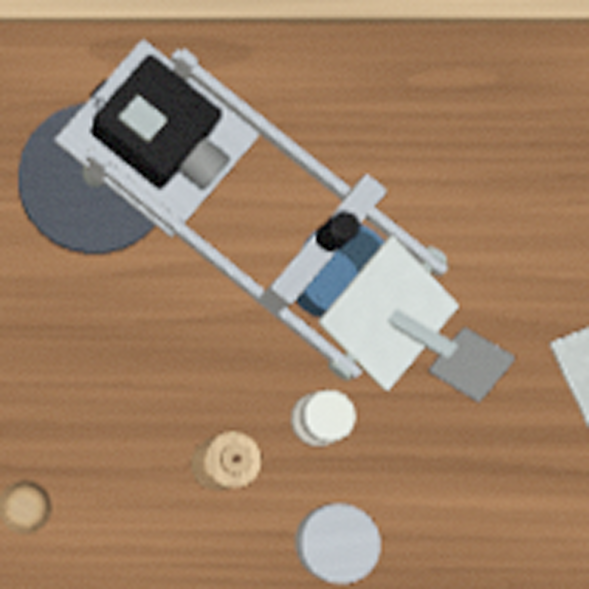

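The crop confirms it: the natural-wood doll with brim and crown sits at crop (237,458), which is full-frame (366,238). It is distinct from the green and purple ones. Next: refine the geometry and plan the approach.

```bash
cat >> h.py <<'E'
def down(yaw_y):
    "tool z down, tool y at world angle yaw_y"
    y=np.array([np.cos(yaw_y),np.sin(yaw_y),0]); z=np.array([0,0,-1.]); return Ro.from_matrix(np.stack([np.cross(y,z),y,z],1))
def cloud(c):
    v,u=np.indices(c["z_map"].shape); d=c["z_map"]
    P=np.linalg.inv(c["intrinsics"])@np.stack([u*d,v*d,d]).reshape(3,-1)
    P=(c["R"].T@(P-c["t"][:,None])).T; return P[d.ravel()>0], c["frame"].reshape(-1,3)[d.ravel()>0]
E
python3 - <<'E'
from h import *
from scipy.optimize import minimize
for n in ("top","side"):
    P,C=cloud(dict(np.load(n+".npz")))
    dark=(C.max(1)<110)&(C[:,0]>=C[:,2]-5)
    F=P[dark&(P[:,2]>.0)&(P[:,2]<.03)&(np.hypot(P[:,0]-.749,P[:,1]+.012)<.07)]
    # smallest disc radius .062 containing points, robust
    g=minimize(lambda p:np.sum(np.clip(np.hypot(F[:,0]-p[0],F[:,1]-p[1])-.062,0,.01)),[.749,-.012],method="Nelder-Mead")
    print(n,"foot",len(F),g.x.round(4),F.min(0).round(4),F.max(0).round(4))
    K=P[(np.hypot(P[:,0]-.649,P[:,1]+.137)<.02)&(P[:,2]>.276)]; print("knob",K.mean(0).round(4),((K.min(0)+K.max(0))/2).round(4))
plan([((.42,-.35,.34),down(-.675)),((.649,-.137,.34),down(-.675)),((.649,-.137,.267),down(-.675))])
E
```

```text
top foot 996 [ 0.749 -0.012] [ 6.918e-01 -6.240e-02  5.000e-04] [0.8092 0.0435 0.0237]
knob [ 0.6496 -0.138   0.2794] [ 0.6497 -0.1381  0.2794]
side foot 1005 [ 0.7513 -0.0117] [ 0.6908 -0.0706  0.0035] [0.8106 0.0502 0.0282]
knob [ 0.6477 -0.1341  0.2779] [ 0.648  -0.135   0.2778]
[0.535, -0.1964, -0.1794, 0.0, 0.0, -0.0845]
[1.1148, -0.431, -0.1794, 0.0, 0.0, -0.0845]
[1.1148, -0.431, -0.0334, 0.0, 0.0, -0.0845]
```

carry_out --increments '[[[0.1,-0.04,-0.1,0,0,-0.03],[0.2,-0.08,-0.18,0,0,-0.05],[0.32,-0.12,-0.18,0,0,-0.0845],[0.44,-0.16,-0.18,0,0,-0.0845],[0.535,-0.1964,-0.18,0,0,-0.0845]]]' --jaw 0.3 --squeeze 40

```text
clock: 1.52
tcp_pos: [0.4194, -0.3506, 0.3408]
orientation: [0.001, 0.901, 0.433, 0.0]
wrist_force: [0.7, 0.3, -1.1]
finger_gap: 0.0598
grip_force: 0.0
```

Run:
```python
from h import *
s=env.get_state();print(s["clock"],s["tcp_pos"],s["finger_gap"])
plan([((.649,-.1365,.34),down(-.675)),((.649,-.1365,.267),down(-.675))])
```

```text
1.525 [ 0.41943722 -0.35061225  0.34078444] 0.05984829177607832
[0.6212, 0.0907, 0.0015, 0.0002, 0.0, -0.0]
[0.6213, 0.0905, 0.1475, 0.0002, 0.0, -0.0]
```

carry_out --increments '[[[0.12,0.018,0,0,0,0],[0.24,0.036,0,0,0,0],[0.37,0.054,0,0,0,0],[0.49,0.072,0,0,0,0],[0.615,0.09,0,0,0,0]]]'

```text
clock: 2.15
tcp_pos: [0.6453, -0.1396, 0.3405]
orientation: [0.0, 0.901, 0.433, 0.0]
wrist_force: [0.0, -0.8, 0.5]
finger_gap: 0.0598
grip_force: 0.0
```

Run:
```python
from h import *
s=env.get_state()
c=env.read_camera("wrist"); cv2.imwrite("pics/w1.png",c["frame"])
print(s["clock"],s["tcp_pos"],s["finger_gap"])
q=s["orientation"]; R=Ro.from_quat([q[1],q[2],q[3],q[0]]).as_matrix()
T=c["T_tool_cam"]; Rw=(R@T[:3,:3]).T; tw=-Rw@(s["tcp_pos"]+R@T[:3,3])
c["R"],c["t"]=Rw,tw
P,C=cloud(c); K=P[(np.hypot(P[:,0]-.649,P[:,1]+.137)<.025)&(P[:,2]>.272)&(P[:,2]<.29)]
if len(K): print("knob wrist",len(K),K.mean(0),(K.min(0)+K.max(0))/2, K.max(0)-K.min(0))
for r in env.find_in("wrist","knob")+env.find_in("wrist","mark"): print(r)
plan([((.649,-.1365,.34),down(-.675)),((.649,-.1365,.267),down(-.675))])
```

```text
2.15 [ 0.64526879 -0.13962599  0.34045543] 0.05975922661246296
knob wrist 886 [ 0.65029963 -0.13710878  0.27968075] [ 0.64980636 -0.13789769  0.27707698] [0.01709466 0.01726956 0.01014431]
{'position': [0.6755, -0.11, 0.2132], 'score': 0.58}
{'position': [0.3922, -0.1473, 0.0481], 'score': 0.82}
{'position': [0.5324, -0.1108, 0.0763], 'score': 0.81}
{'position': [0.3905, -0.0712, 0.0614], 'score': 0.72}
[0.0072, 0.0029, -0.0029, -0.0003, 0.0001, 0.0008]
[0.0072, 0.0032, 0.1431, -0.0003, 0.0001, 0.0008]
```

View pics/w1.png

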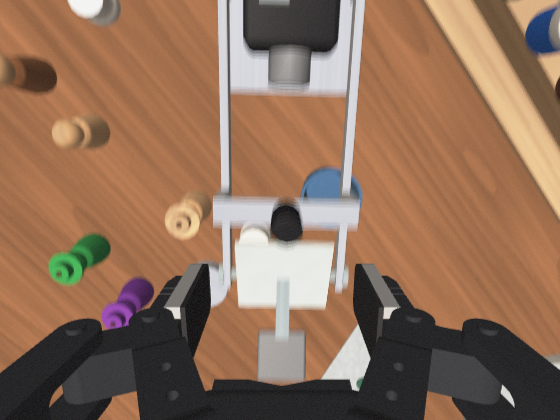

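The wrist view shows the knob at (287,222) midway between the fingers, and the pads will close across the boom. The hat doll is at (185,218). Descending and pinching.

carry_out --increments '[[[0.009,0.0045,0.05,0,0,0],[0.009,0.0045,0.1,0,0,0],[0.009,0.0045,0.13,0,0,0],[0.009,0.0045,0.143,0,0,0],[0.009,0.0045,0.143,0,0,0]]]'

```text
clock: 2.92
tcp_pos: [0.6479, -0.1398, 0.269]
orientation: [-0.0, 0.902, 0.433, -0.0]
wrist_force: [-0.4, -0.2, -0.4]
finger_gap: 0.0597
grip_force: 0.0
```

carry_out --increments '[[[0,0,0,0,0,0],[0,0,0,0,0,0],[0,0,0,0,0,0],[0,0,0,0,0,0],[0,0,0,0,0,0]]]' --jaw 1 --squeeze 50

```text
clock: 3.55
tcp_pos: [0.6487, -0.1392, 0.2697]
orientation: [0.001, 0.901, 0.433, 0.0]
wrist_force: [-0.7, -1.0, 6.0]
finger_gap: 0.0159
grip_force: 48.8
```

Run:
```python
from h import *
s=env.get_state();print(s["clock"],s["tcp_pos"],s["finger_gap"],s["grip_force"],s["wrist_force"])
post=np.array([.750,-.012]); k=s["tcp_pos"][:2]-post; print(np.hypot(*k))
m=np.array([.5248,-.1105])-post
a0=np.arctan2(k[1],k[0])%(2*np.pi); a1=np.arctan2(m[1],m[0])%(2*np.pi); print("swing",a1-a0)
for i in range(1,11):
    a=a0+(a1-a0)*i/10; p=post+.16*np.array([np.cos(a),np.sin(a)]); plan([((*p,.267),down(-.675+(a-a0)))])
```

```text
3.55 [ 0.64871737 -0.1392134   0.2696531 ] 0.015920758333416173 48.784101605415344 [-0.71452829 -1.03115721  5.95208823]
0.16260818305255573
swing -0.4860820216136603
[0.0056, -0.0156, 0.0053, 0.0002, -0.0, 0.0077]
[0.0066, -0.0311, 0.0053, 0.0002, -0.0001, 0.0155]
[0.0085, -0.0465, 0.0052, 0.0002, -0.0001, 0.0232]
[0.0111, -0.0619, 0.0052, 0.0002, -0.0001, 0.0309]
[0.0144, -0.0771, 0.0052, 0.0002, -0.0001, 0.0387]
[0.0185, -0.0921, 0.0052, 0.0002, -0.0001, 0.0464]
[0.0233, -0.1069, 0.0052, 0.0002, -0.0001, 0.0541]
[0.0288, -0.1214, 0.0051, 0.0002, -0.0001, 0.0619]
[0.035, -0.1357, 0.0051, 0.0002, -0.0001, 0.0696]
[0.0419, -0.1496, 0.0051, 0.0002, -0.0001, 0.0773]
```

Gripped (gap 16 mm, 49 N). Swinging the first half.

carry_out --increments '[[[0.001,-0.0156,0,0,0,0.0077],[0.002,-0.0311,0,0,0,0.0155],[0.004,-0.0465,0,0,0,0.0232],[0.0066,-0.0619,0,0,0,0.0309],[0.01,-0.0771,0,0,0,0.0387]]]'

```text
clock: 4.18
tcp_pos: [0.623, -0.1119, 0.2697]
orientation: [0.002, 0.947, 0.32, 0.002]
wrist_force: [3.9, -2.6, 2.9]
finger_gap: 0.0167
grip_force: 48.9
```

Run:
```python
from h import *
s=env.get_state();print(s["clock"],s["tcp_pos"],s["finger_gap"],s["grip_force"],s["wrist_force"])
post=np.array([.750,-.012]); k=s["tcp_pos"][:2]-post; print(np.hypot(*k))
m=np.array([.5248,-.1105])-post
a0=np.arctan2(k[1],k[0])%(2*np.pi); a1=np.arctan2(m[1],m[0])%(2*np.pi); print("swing",a1-a0)
q=s["orientation"]; R=Ro.from_quat([q[1],q[2],q[3],q[0]]).as_matrix();y0=np.arctan2(R[1,1],R[0,1])
for i in range(1,6):
    a=a0+(a1-a0)*i/5; p=post+.1615*np.array([np.cos(a),np.sin(a)]); plan([((*p,.2695),down(y0+(a-a0)))])
```

```text
4.175 [ 0.62299931 -0.11185967  0.26966702] 0.01670242551306862 48.897637724876404 [ 3.88232497 -2.6098575   2.87972136]
0.16155843686737703
swing -0.2540093075059042
[0.0003, -0.0164, 0.0003, 0.0007, -0.0003, 0.0081]
[0.0013, -0.0328, 0.0002, 0.0006, -0.0004, 0.0162]
[0.0031, -0.0491, 0.0001, 0.0006, -0.0004, 0.0243]
[0.0058, -0.0653, 0.0001, 0.0006, -0.0004, 0.0323]
[0.0092, -0.0813, 0.0, 0.0006, -0.0004, 0.0404]
```

carry_out --increments '[[[0.0003,-0.02,0,0,0,0.01],[0.0016,-0.04,0,0,0,0.02],[0.0045,-0.06,0,0,0,0.03],[0.009,-0.08,0,0,0,0.0395],[0.009,-0.08,0,0,0,0.0395]]]'

```text
clock: 4.8
tcp_pos: [0.6028, -0.0758, 0.2696]
orientation: [0.0, 0.98, 0.201, 0.003]
wrist_force: [4.6, 1.8, 2.3]
finger_gap: 0.0169
grip_force: 49.4
```

```bash
cat >> h.py <<'E'
def wrist():
    s=env.get_state(); c=env.read_camera("wrist"); q=s["orientation"]; R=Ro.from_quat([q[1],q[2],q[3],q[0]]).as_matrix()
    T=c["T_tool_cam"]; c["R"]=(R@T[:3,:3]).T; c["t"]=-c["R"]@(s["tcp_pos"]+R@T[:3,3]); return c,s
E
python3 - <<'E'
from h import *
c,s=wrist(); cv2.imwrite("pics/w2.png",c["frame"])
post=np.array([.750,-.012]); k=s["tcp_pos"][:2]-post; m=np.array([.5248,-.1105])-post
print(s["clock"],s["tcp_pos"],s["wrist_force"],np.hypot(*k),"swing left",np.arctan2(m[1],m[0])-np.arctan2(k[1],k[0]))
P,C=cloud(c); D=P[(np.hypot(P[:,0]-.5248,P[:,1]+.1105)<.03)&(P[:,2]>.078)&(P[:,2]<.1)]; 
if len(D): print("mark",len(D),D.mean(0),(D.min(0)+D.max(0))/2)
for r in env.find_in("wrist","mark")+env.find_in("wrist","pad"): print(r)
E
```

```text
4.8 [ 0.60278274 -0.07581481  0.26963335] [4.62336794 1.77831439 2.33986875] 0.16045326831894488 swing left 0.003291283428137337
{'position': [0.5382, -0.1052, 0.0181], 'score': 0.81}
{'position': [0.3879, -0.1421, 0.0457], 'score': 0.64}
{'position': [0.5407, -0.1069, 0.2152], 'score': 0.69}
```

View pics/w2.png

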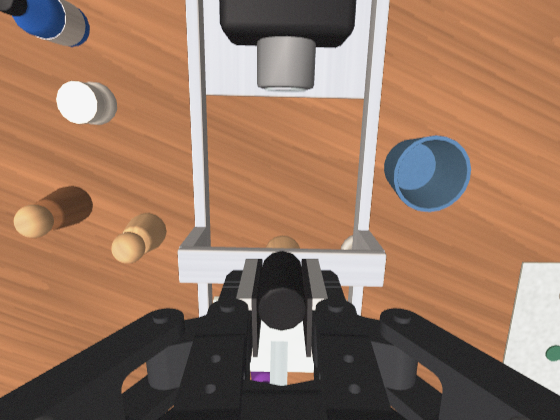

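The wrist view shows the doll's foot at (283,243), on the boom's midline, with the knob still in the jaws. Releasing and rising.

carry_out --increments '[[[0,0,0,0,0,0],[0,0,0,0,0,0],[0,0,0,0,0,0],[0,0,-0.06,0,0,0],[0,0,-0.12,0,0,0]]]' --jaw 0.3

```text
clock: 5.58
tcp_pos: [0.6003, -0.0766, 0.3289]
orientation: [-0.0, 0.98, 0.201, -0.001]
wrist_force: [0.7, -0.2, 0.4]
finger_gap: 0.0596
grip_force: 0.0
```

carry_out --increments '[[[0.1,0,-0.05,0,0,0],[0.1,0,-0.05,0,0,0]]]' --jaw 1

```text
clock: 5.82
tcp_pos: [0.65, -0.0563, 0.3541]
orientation: [0.001, 0.979, 0.202, 0.002]
wrist_force: [0.1, 0.1, -0.9]
finger_gap: 0.0239
grip_force: 0.0
```

Run:
```python
from h import *
w,s=wrist(); print(s["clock"],s["tcp_pos"],s["finger_gap"],s["wrist_force"])
c=env.read_camera("top"); d=env.read_camera("side")
cv2.imwrite("pics/w3.png",np.hstack([cv2.resize(w["frame"],(400,300)),cv2.resize(c["frame"][90:300,250:530],(400,300))]))
for n,cc in (("w",w),("top",c),("side",d)):
    P,C=cloud(cc)
    K=P[(np.hypot(P[:,0]-.6035,P[:,1]+.0765)<.025)&(P[:,2]>.275)&(P[:,2]<.284)]
    if len(K): print(n,"knob",len(K),K.mean(0).round(4),((K.min(0)+K.max(0))/2).round(4))
    K=P[(np.hypot(P[:,0]-.499,P[:,1]+.122)<.045)&(P[:,2]>.215)&(P[:,2]<.25)]
    if len(K): print(n,"pad",len(K),K.mean(0).round(4),K.min(0).round(4),K.max(0).round(4))
    D=P[(np.hypot(P[:,0]-.5248,P[:,1]+.1105)<.03)&(P[:,2]>.078)&(P[:,2]<.1)]
    if len(D): print(n,"mark",len(D),D.mean(0).round(4),((D.min(0)+D.max(0))/2).round(4))
```

```text
5.825 [ 0.64996439 -0.05633403  0.35407372] 0.02388919982752168 [ 0.08475056  0.06239567 -0.94834477]
w knob 662 [ 0.6056 -0.0749  0.2798] [ 0.6043 -0.0753  0.2785]
w pad 493 [ 0.5218 -0.1091  0.2216] [ 0.5068 -0.1281  0.215 ] [ 0.5383 -0.0962  0.2273]
side knob 31 [ 0.6029 -0.072   0.2775] [ 0.6032 -0.0727  0.2774]
side pad 184 [ 0.5005 -0.1121  0.2289] [ 0.476  -0.1369  0.2151] [ 0.5331 -0.0948  0.239 ]
side mark 48 [ 0.5233 -0.1059  0.0838] [ 0.524  -0.107   0.0834]
```

View pics/w3.png

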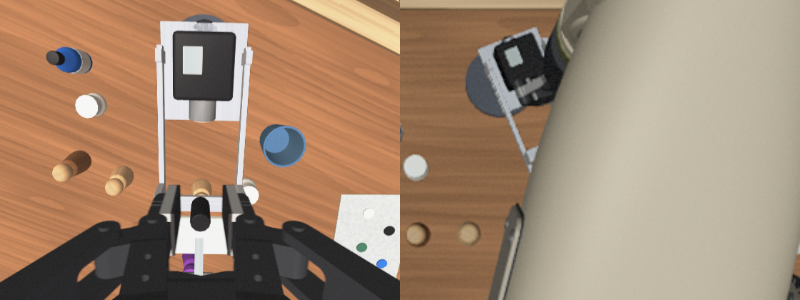

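The boom points over the doll and has been released; in the left panel the knob is at (200,213) with the doll beneath the boom's midline. Planning the press.

Run:
```python
from h import *
u=np.array([-np.cos(.405),-np.sin(.405)]); p=np.array([.750,-.012])+.276*u; T=down(.405+np.pi/2-np.pi)
print(p)
plan([((*p,z),T) for z in (.33,.27,.2338)])
```

```text
[ 0.49632774 -0.12074918]
[-0.3256, -0.0005, 0.046, -0.0002, 0.0003, -0.0001]
[-0.3253, -0.0004, 0.166, -0.0002, 0.0003, -0.0001]
[-0.3252, -0.0003, 0.2384, -0.0002, 0.0003, -0.0001]
```

carry_out --increments '[[[-0.12,0,0,0,0,0],[-0.24,0,0.02,0,0,0],[-0.3255,0,0.046,0,0,0],[-0.3255,0,0.1,0,0,0],[-0.3255,0,0.146,0,0,0]]]'

```text
clock: 6.6
tcp_pos: [0.4946, -0.1211, 0.28]
orientation: [0.0, 0.98, 0.2, -0.0]
wrist_force: [-0.5, 0.1, 0.2]
finger_gap: -0.0002
grip_force: 0.0
```

Run:
```python
from h import *
s=env.get_state(); print(s["clock"],s["tcp_pos"],s["finger_gap"],s["wrist_force"])
u=np.array([-np.cos(.405),-np.sin(.405)]); p=np.array([.750,-.012])+.276*u; T=down(.405+np.pi/2-np.pi)
d=env.read_camera("side"); cv2.imwrite("pics/s2.png",cv2.resize(d["frame"][90:240,200:420],None,fx=3,fy=3,interpolation=cv2.INTER_CUBIC))
plan([((*p,z),T) for z in (.262,.25,.2338)])
```

```text
6.6 [ 0.49458292 -0.12107877  0.27997623] -0.00019902420667600987 [-0.4871942   0.06407843  0.15355263]
[0.0049, 0.0029, 0.0295, -0.0006, 0.0006, -0.0003]
[0.005, 0.003, 0.0535, -0.0006, 0.0006, -0.0003]
[0.0051, 0.0031, 0.0859, -0.0006, 0.0006, -0.0003]
```

View pics/s2.png

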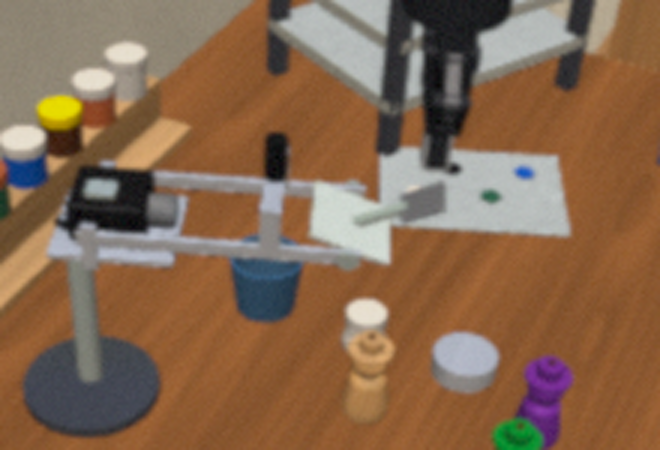

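The side crop shows closed fingertips at (437,165), just above the pad at (425,203). Pressing down slowly.

carry_out --increments '[[[0.005,0.003,0.03,0,0,0],[0.005,0.003,0.045,0,0,0],[0.005,0.003,0.06,0,0,0],[0.005,0.003,0.075,0,0,0],[0.005,0.003,0.092,0,0,0]]]'

```text
clock: 7.28
tcp_pos: [0.5002, -0.1215, 0.2348]
orientation: [0.0, 0.98, 0.201, 0.0]
wrist_force: [-1.3, -0.8, 3.0]
finger_gap: 0.0001
grip_force: 1.5
```

carry_out --increments '[[[0,0,0,0,0,0],[0,0,0,0,0,0],[0,0,0,0,0,0]]]'

```text
clock: 7.65
tcp_pos: [0.5002, -0.1214, 0.2351]
orientation: [0.0, 0.98, 0.201, 0.0]
wrist_force: [-1.1, -0.4, 3.5]
finger_gap: 0.0003
grip_force: 1.3
```

Run:
```python
from h import *
s=env.get_state(); print(s["clock"],s["tcp_pos"],s["wrist_force"])
d=env.read_camera("side"); cv2.imwrite("pics/s3.png",cv2.resize(d["frame"][90:240,200:420],None,fx=3,fy=3,interpolation=cv2.INTER_CUBIC))
P,C=cloud(d); post=np.array([.7503,-.0119]); 
K=P[(np.hypot(P[:,0]-.603,P[:,1]+.0755)<.02)&(P[:,2]>.275)&(P[:,2]<.284)]; print("knob",K.mean(0),len(K))
# mirror back: bright white region; slope along boom
u=np.array([-np.cos(.405),-np.sin(.405)]); v=np.array([u[1],-u[0]]); r=(P[:,:2]-post)@u; l=(P[:,:2]-post)@v
m=(r>.19)&(r<.25)&(abs(l)<.026)&(P[:,2]>.17)&(P[:,2]<.24)&(C.min(1)>165)
from numpy.polynomial import polynomial as pl
if m.sum()>20:
    A=np.c_[r[m],l[m],np.ones(m.sum())]; x=P[m,2]; k=np.ones(len(x),bool)
    for _ in range(5):
        b=np.linalg.lstsq(A[k],x[k],rcond=None)[0]; k=abs(A@b-x)<.004
    print("mirror",m.sum(),k.sum(),b,"slope angle",np.arctan(-b[0]),"tilt",np.arctan(-b[0])-np.deg2rad(20))
c,_=wrist(); cv2.imwrite("pics/w4.png",c["frame"])
D=P[(np.hypot(P[:,0]-.5248,P[:,1]+.1105)<.03)&(P[:,2]>.08)&(P[:,2]<.1)]; print("mark",D.mean(0))
```

```text
7.65 [ 0.50021769 -0.12139621  0.23512794] [-1.10224899 -0.42630791  3.48552043]
knob [ 0.60291656 -0.07126754  0.27795665] 31
mirror 239 229 [-0.75585596 -0.01372666  0.37393515] slope angle 0.6472384033636204 tilt 0.2981725529647545
mark [ 0.52312293 -0.10647209  0.08378907]
```

View pics/s3.png

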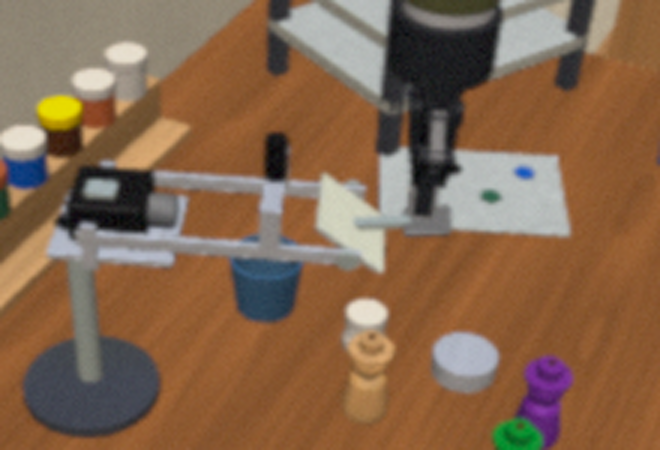

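The paddle is pressed at tilt ≈0.30 (depth slope and arm kinematics agree), and the target is 0.327. Nudging down about 1.8 mm.

carry_out --increments '[[[0,0,0.004,0,0,0],[0,0,0.004,0,0,0],[0,0,0.004,0,0,0],[0,0,0.004,0,0,0],[0,0,0.004,0,0,0]]]'

```text
clock: 8.38
tcp_pos: [0.5, -0.1213, 0.2328]
orientation: [0.0, 0.98, 0.201, 0.0]
wrist_force: [-1.6, -2.1, 2.8]
finger_gap: 0.0001
grip_force: 1.4
```

Run:
```python
from h import *
s=env.get_state(); print(s["clock"],s["tcp_pos"],s["wrist_force"])
d=env.read_camera("side"); P,C=cloud(d); post=np.array([.7503,-.0119])
u=np.array([-np.cos(.405),-np.sin(.405)]); v=np.array([u[1],-u[0]]); r=(P[:,:2]-post)@u; l=(P[:,:2]-post)@v
m=(r>.19)&(r<.25)&(abs(l)<.026)&(P[:,2]>.17)&(P[:,2]<.24)&(C.min(1)>165)
A=np.c_[r[m],l[m],np.ones(m.sum())]; x=P[m,2]; k=np.ones(len(x),bool)
for _ in range(5):
    b=np.linalg.lstsq(A[k],x[k],rcond=None)[0]; k=abs(A@b-x)<.004
print("tilt",np.arctan(-b[0])-np.deg2rad(20), "arm tilt", .436-np.arctan((s["tcp_pos"][2]-.019-.2075)/(np.hypot(*(s["tcp_pos"][:2]-post))+.011-.22)))
```

```text
8.375 [ 0.50003834 -0.12132045  0.23279395] [-1.59582193 -2.1025748   2.75838914]
tilt 0.33069382922690255 arm tilt 0.3381799902370683
```

```bash
python3 -c "
from workcell import env
print(env.hand_in())"
```

```text
the job is handed in; nothing more can be done
None
```

I swung the boom over the natural-wood hat doll and let it go, then handed in while holding the paddle at about 0.33 rad (target 0.327) with roughly 3 N. I estimate the line of sight is within about 4 mm of the hat top; the hand-in returned no verdict.

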